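# Tag out the fuse base and pull the fuse carrier

## Robot

A 6-joint arm with a two-finger parallel gripper is mounted at the origin on a cart in front of the work surface, level with it; the furniture and walls round the work are solid. World frame = base frame: x ahead of the robot, y to its left, z up, the work surface at z = 0. Lengths are in m, angles in rad, forces in N, time in s.
With the tool pointing down it reaches from about 0.275 to 0.825 m from the base axis. Payload 5.2 kg.
Tool frame: the origin (TCP) lies at the very end of the fingers, on their centre line; the grasp point (between the pads) lies 19 mm behind it; z points along the fingers, y is the line along which they close (so a half turn about z gives the same grasp; the last joint's range is limited). The gripper opens to 93 mm and grips with 3 to 60 N. Pads are 15 mm wide; open, the fingers measure 128 mm over their backs; the gripper's body (75 mm by 188 mm) begins 65 mm behind the grasp point.
Start: joints at [1.037, 0.259, 1.535, -0, 1.348, -0.203], TCP at [0.179, 0.52, 0.219] pointing down, gripper open.
Joint ranges: [-3.14, 3.14], [-0.91, 2.08], [0.19, 2.58], [-1.22, 4.36], [0.22, 2.71], [-3.12, 3.12]. Speed limits (rad/s): [2.57, 2.57, 3.14, 3.14, 3.14, 3.14].

## Interface

Orientations are given as a unit quaternion [x, y, z, w].
In Python, from rig import sensors, viewer, workorder, silhouettes gives the robot as it stands.
- The arm moves only by the tool send_rows, never from a script. Its argument "deltas" is a list of rows, each an object of numbers: "tx", "ty", "tz": the shift along the tool's x, y, z in cm; "wx", "wy", "wz": the turn, a rotation vector about the tool's x, y, z in rad. In form: [{"tx": .., "ty": .., "tz": .., "wx": .., "wy": .., "wz": ..}, ...]. A call has exactly 10 rows; each row is the pose to reach, as a shift and turn from the pose commanded when the call began, along the tool's axes at that moment; what a row does not reach only later rows make up. A row lasts 1/8 s, in which the tool goes at most 62.5 mm and 10.7 degrees, less where a joint would pass 70% of its speed; a pose out of reach is approached as far as the arm can. A call with a gripper value outside its range is refused whole. "gripper" is the closure in counts, from 0 (fully open) to 255 (shut), set as the call begins (left out, the last holds). The fingers move at their own pace and stop on an object; the grip force is fixed at half the most. Time passes only in rows, so rows that repeat a pose let the fingers close, or fill a call up. It gives the time, the measured TCP pose, the force, the opening and the grip force at its end, in the units of the state.
- sensors.state(): the state, without advancing time (a new reading comes with each control period).
- viewer.get_image(name): name is "scene" or "top" or "wrist"; returns a dict with "img" (480x640x3 uint8, red, green, blue), "depth" (480x640 float32, m along the optical axis (not along the pixel's ray), 0 where there is no reading), "vfov" (degrees; the focal length in pixels is half the picture's height over the tangent of half this angle, whatever the lens; pixels are square), "cx", "cy" (the principal point, pixels), "R" (3x3) and "t" (3): a world point X has camera coordinates R X + t; the wrist camera has in their place "T_tool_cam" (4x4, takes a point from camera to tool coordinates, whose origin is the TCP and whose axes are the flange's). Camera axes: x right, y down, z forward; pixel columns grow to the right and rows downward; lengths in m; the calibration is good to about 2 mm. A picture is of the moment at which its call begins: read the wrist's pose just before it.
- workorder.finish_job(): hands the job in; it is judged then, once.
Trained networks look in a picture, given as the dict that the camera call returned (one of the last four; its "shot" number tells which), for a name from the list of things; names that differ only in an ending like _2 or _b are one class to them, and where a whole thing is asked for, a point or a joint stands for the part that bears it (a point fixed in the world has none). Each returns a list of dicts, best first, with "conf" (0 to 1); they miss things now and then, are a little off and sometimes report something else, mostly with a low value. They report only what shows in the picture. A call takes as long as a camera call. They do not tell look-alikes from the thing itself.
- silhouettes(picture, query): "pixels" (480x640 bool, what is visible of it) and "rect" ([left, top, right, bottom] in pixels, round what is visible of it).
The state is a dict: "time": time; "qpos": joint angles; "dq": joint speeds; "joint_torque": joint torques, N m; "ee_pos": TCP position; "ee_rot": TCP orientation; "contact_force": force on the tool from outside, world axes, zero at the start; "wrist_torque": the same for the moment, N m; "width": opening from 0.0 (shut) to 1.0 (fully open); "grasp_force": force on a finger pad.
Only numpy, scipy, OpenCV 4.12 (cv2) and the standard library are available. Lean on these libraries where they do the work, as an engineer would, in place of code of your own. Each camera call takes 0.05 s, during which the arm holds its last target. There are 200 camera calls.

## Task

Push the yellow lock-out clip, mouth down, fully onto the top edge of the fuse base's upright steel plate and let go of it there. Then pinch the two yellow side catches of the red fuse carrier fully in, draw the carrier straight up out of its socket, and finish while still holding it upright and still by its pinched catches, its underside at least 10 cm above the socket's rim. Leave the other loose things on the bench alone.

Things in the scene. Friction and masses are not known exactly. Their poses are not given: they have to be found in the camera images.
- fuse_base: Grey base plate fixed to the bench, 96 (x) x 200 (y) x 8 mm; origin under its centre, z up. Its yaw differs from start to start. It carries a black socket (towards its -y end) and an upright steel tag plate (towards its +y end).
- socket (a point): Centre of the mouth of the black socket, 40 mm above the bench, at (0, -45, 40) mm in the fuse base's frame, axes as the base's. The socket's outside is 74 (x) x 82 (y) mm; nothing of it is higher than 40 mm.
- tag_plate_top (a point): Middle of the top edge of the upright steel tag plate, at (0, 50, 64) mm in the fuse base's frame, axes as the base's. The plate is 4 mm thick along x, 56 mm long along y, and its top is 64 mm above the bench; both its sides are free down to about 15 mm above the bench.
- fuse_carrier: Red fuse carrier (cassette), body 40 (x) x 54 (y) x 114 mm high, 0.2 to 0.4 kg; origin at the centre of its underside, z up. Starts seated in the socket, underside 8 mm above the bench (32 below the rim), axes parallel to the base's, 1.5 mm play. Barbs on its two catches hook under ledges: it comes out only with both pinched, then lifts freely straight up (32 mm guided).
- catch_front_pad (a point): Middle of the outer face of the ribbed yellow press pad on the carrier's -x side, at (-30, 0, 81) mm in the carrier's frame when relaxed (it moves in with the catch). The pad is 32 (along y) x 34 mm high, from 64 to 98 mm above the carrier's underside, i.e. 72 to 106 mm above the bench when seated.
- catch_back_pad (a point): The same for the pad on the carrier's +x side, at (30, 0, 81) mm relaxed. The pads are 60 mm apart over their outer faces relaxed, 46 mm with both fully in.
- catch_front (a joint): Travel of the front catch in m: 0 relaxed, 0.007 fully in against its stop. Sprung out; about 1.4 N to start, 6.3 N fully in. The barb clears its ledge between 0.004 and 0.006, as the carrier stands in its play.
- catch_back (a joint): Travel of the back catch, the same.
- clip: Yellow lock-out clip, red dot on each gripping face, standing loose mouth down; 26 (x) x 34 (y) x 62 mm high, 0.12 kg; origin at centre of its underside, z up. Solid head, z 32 to 62, is gripped across x. Below: fixed jaw at -x, inner face x = -2; at +x a sprung hinged steel jaw. Mouth flares to x = -8..+6 at the bottom: push it straight down (5 to 15 N), either way round.
- clip_mouth (a point): The inner end of the clip's mouth, at (0, 0, 32) mm in the clip's frame: when the clip is fully home the plate's top edge touches here. Fully on the plate the clip's x = 0 lies at the plate's mid-thickness.
- clip_jaw (a joint): Opening angle of the clip's sprung jaw in rad: 0 shut, about 0.06 on the 4 mm plate.
- nagura: Bystander: small pale stone, 81 x 44 x 23 mm, loose on the bench.
- blister: Bystander: small blue blister pack, 151 x 65 x 18 mm, loose on the bench.
- square: Bystander: small try square with a light wooden stock, 74 x 148 x 12 mm, loose on the bench.
There are look-alikes about, which are no part of the job. There is more than one size of the clip; the one meant has the size given above.

How it is judged:
On the way, in this order (a step that is already met when the one before it is completed fails the run):
1. the clip sits fully home on the tag plate and the fingers have let go of it (x of clip_mouth in the frame of tag_plate_top between -0.004 and 0.004 m and y of clip_mouth in the frame of tag_plate_top between -0.024 and 0.024 m and z of clip_mouth in the frame of tag_plate_top between -0.003 and 0.01 m and angle between clip's own z axis and vertical below 0.2 rad and angle between the x axis of clip and the x axis of fuse_base, either way round below 0.25 rad and value of joint clip_jaw above 0.03 rad and contact force between clip and the fingers below 0.1 N and z of fuse_carrier in the frame of socket between -0.036 and -0.024 m), for 0.2 s.
2. both catches are pinched in while the carrier is still seated (value of joint each of catch_front, catch_back above 0.0045 m and contact force between fuse_carrier and the fingers above 2 N and z of fuse_carrier in the frame of socket between -0.036 and -0.024 m), for 0.1 s.
At the end, for the whole second after the job is handed in: Clip home on the plate and untouched (4 mm across, 24 mm along, mouth end under 10 mm above the edge); carrier held by the fingers, both catches in over 4.5 mm, underside over 90 mm above the socket's rim, within 0.25 rad of upright, still, clear of the base (x of clip_mouth in the frame of tag_plate_top between -0.004 and 0.004 m and y of clip_mouth in the frame of tag_plate_top between -0.024 and 0.024 m and z of clip_mouth in the frame of tag_plate_top between -0.003 and 0.01 m and angle between clip's own z axis and vertical below 0.2 rad and angle between the x axis of clip and the x axis of fuse_base, either way round below 0.25 rad and value of joint clip_jaw above 0.03 rad and contact force between clip and the fingers below 0.1 N and value of joint each of catch_front, catch_back above 0.0045 m and contact force between fuse_carrier and the fingers above 2 N and z of fuse_carrier in the frame of socket above 0.09 m and angle between fuse_carrier's own z axis and vertical below 0.25 rad and linear speed of fuse_carrier below 0.03 m/s and contact force between fuse_carrier and fuse_base below 0.1 N); the arm keeps its last pose, push and grip.
It fails at once if a bystander is pushed more than 30 mm (distance of any of nagura, blister, square from where it was at the start of the episode above 0.03 m).
It also fails if it takes over 53 s, if anything falls off the work surface, if the arm or the gripper's body presses on something with over 40 N, if the wrist force passes 120 N, or if a joint passes its speed limit or range.

## Working session

There is one attempt and no reset: what is moved stays moved. The work goes in short steps, Python scripts to look and compute and a tool call to move; the robot and the scene stay as the last step left them, time stands still between calls to the robot, and variables do not carry over. Pictures are saved under pics/ and viewed, at most 10 in all, crops included, and the job is handed in when it is done.

Besides the shell and the picture viewer there is one more tool, called after ">>>" as a command line: name --argument value ..., lists and objects as JSON in quotes. send_rows: Moves the arm, as the interface text tells. Its arguments: {"type":"object","properties":{"deltas":{"type":"array","items":{"type":"object","properties":{"tx":{"type":"number"},"ty":{"type":"number"},"tz":{"type":"number"},"wx":{"type":"number"},"wy":{"type":"number"},"wz":{"type":"number"}}}},"gripper":{"type":"number"}},"required":["deltas"]}

```bash
mkdir -p pics; cat > h.py <<'E'
import numpy as np, cv2
from rig import sensors, viewer, workorder, silhouettes
from scipy.spatial.transform import Rotation as Ro
def cloud(p, st=None):
    f=240/np.tan(np.radians(p['vfov'])/2); d=p['depth']; v,u=np.mgrid[:480,:640]
    c=np.stack([(u-p['cx'])/f*d,(v-p['cy'])/f*d,d],-1)
    if 'R' in p and p['R'] is not None: return (c-np.array(p['t']))@np.array(p['R'])
    T=np.array(p['T_tool_cam']); c=c@T[:3,:3].T+T[:3,3]
    return c@Ro.from_quat(st['ee_rot']).as_matrix().T+np.array(st['ee_pos'])
def save(n,img): cv2.imwrite('pics/'+n,img[...,::-1])
E
python3 - <<'E'
from h import *
print(sensors.state())
ims=[]
for n in ['top','scene']:
    p=viewer.get_image(n); ims.append(p['img']); save(n+'0.png',p['img']); X=cloud(p)
    print(n,p['vfov'],p['cx'],p['cy'])
    for q in ['fuse_base','fuse_carrier','clip','catch_front_pad','catch_back_pad','nagura','blister','square']:
        for r in silhouettes(p,q):
            m=r['pixels']&(p['depth']>0); P=X[m]
            if len(P): print(q,round(r['conf'],2),r['rect'],len(P),np.median(P,0).round(3),np.percentile(P,2,axis=0).round(3),np.percentile(P,98,axis=0).round(3))
E
```

```text
{'time': 0.0, 'qpos': array([ 1.03721214e+00,  2.59318946e-01,  1.53608715e+00, -3.12562594e-05,
        1.34798967e+00, -2.02805118e-01]), 'dq': array([-0.00065307, -0.00056646, -0.00137467,  0.00019559,  0.00023939,
       -0.00229665]), 'joint_torque': array([-2.01742128e-03, -4.37298167e+01, -2.84012192e+01,  7.17667630e-02,
        4.09201614e-02, -1.49277466e-04]), 'ee_pos': array([0.17833451, 0.51970361, 0.21782902]), 'ee_rot': array([ 1.64633078e-01,  9.86354468e-01, -8.46618616e-04, -3.10281642e-04]), 'contact_force': array([ 0.19203949, -0.06680852,  0.15579756]), 'wrist_torque': array([-0.01486088,  0.04878142, -0.0135636 ]), 'grasp_force': 0.0, 'width': 1.0025087537354904}
top 56.45530414071804 316.62281070287946 235.826135969136
fuse_base 0.91 [306.4, 231.5, 370.5, 278.4] 1479 [ 0.531 -0.004  0.008] [ 0.466 -0.119 -0.001] [0.59  0.074 0.056]
fuse_carrier 0.89 [342.2, 246.9, 363.8, 269.2] 356 [ 0.514 -0.063  0.116] [ 0.486 -0.093  0.026] [ 0.544 -0.036  0.126]
fuse_carrier 0.48 [350.0, 261.0, 358.1, 268.8] 24 [ 0.492 -0.058  0.104] [ 0.486 -0.067  0.098] [ 0.495 -0.046  0
[... 1298 characters left out ...]
 [ 0.538 -0.043  0.123]
clip 0.67 [351.4, 356.6, 375.4, 390.8] 536 [ 0.452 -0.328  0.044] [ 0.437 -0.34   0.001] [ 0.472 -0.306  0.063]
clip 0.57 [325.4, 308.0, 346.7, 350.7] 943 [ 0.475 -0.203  0.058] [ 0.455 -0.215  0.002] [ 0.501 -0.173  0.089]
catch_front_pad 0.5 [297.1, 274.4, 307.6, 303.2] 146 [ 0.489 -0.065  0.092] [ 0.483 -0.076  0.039] [ 0.5   -0.044  0.106]
nagura 0.78 [329.9, 253.8, 360.6, 271.5] 339 [0.703 0.042 0.019] [ 0.671  0.034 -0.001] [0.747 0.09  0.025]
blister 0.21 [300.9, 265.5, 327.4, 304.8] 857 [ 0.504 -0.086  0.094] [ 0.484 -0.096  0.041] [ 0.536 -0.046  0.123]
square 0.52 [197.3, 215.4, 219.9, 231.8] 175 [0.493 0.499 0.006] [ 0.461  0.446 -0.002] [0.523 0.55  0.014]
```

```bash
python3 - <<'E'
from h import *
a=cv2.imread('pics/top0.png')[225:295,290:460]; b=cv2.imread('pics/scene0.png')[240:400,240:400]
a=cv2.resize(a,None,fx=4,fy=4,interpolation=2)
b=cv2.resize(b,(300,300),interpolation=2)
c=np.zeros((590,690,3),np.uint8); c[:280,:680]=a; c[285:585,:300]=b
s=cv2.imread('pics/scene0.png')
c[285:585,305:690]=cv2.resize(s,(385,300))
cv2.imwrite('pics/comp.png',c)
E
```

```text
(no output)
```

View pics/comp.png

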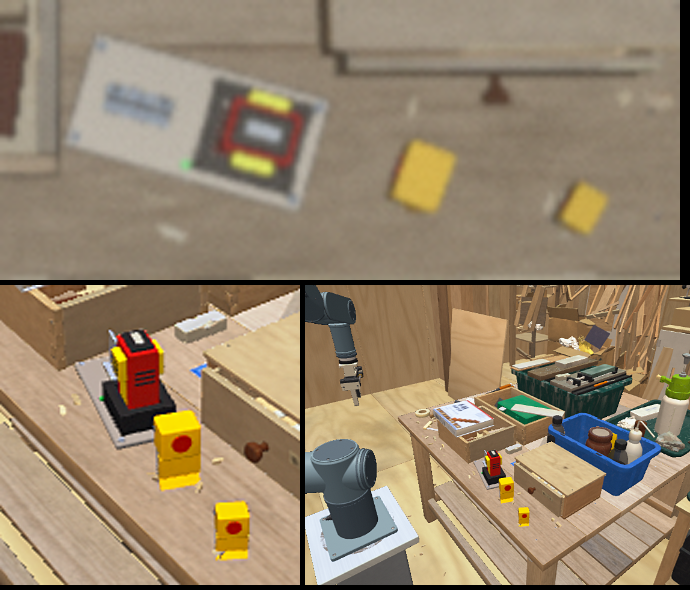

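```bash
cat >> h.py <<'E'
def plan(pos, ang):
    """shift (cm) and turn (rad) in tool axes to reach pos with closing line (tool y) at angle ang, straight down"""
    s=sensors.state(); R=Ro.from_quat(s['ee_rot']).as_matrix()
    a0=np.arctan2(R[1,1],R[0,1]); a=a0+(ang-a0+np.pi/2)%np.pi-np.pi/2
    T=np.array([[np.sin(a),np.cos(a),0],[-np.cos(a),np.sin(a),0],[0,0,-1]])
    if np.linalg.det(T)<0: T[:,0]*=-1
    print('t=',s['time'],'pos',np.round(s['ee_pos'],4),'yaw',round(a0,3),'q6',round(s['qpos'][5],2))
    print('shift cm',(R.T@(np.array(pos)-s['ee_pos'])*100).round(2),'turn',Ro.from_matrix(R.T@T).as_rotvec().round(3))
def rect(P):
    r=cv2.minAreaRect((P[:,:2]*1000).astype(np.float32)); b=cv2.boxPoints(r)/1000
    e=b[1]-b[0]; g=b[2]-b[1]; l=e if np.hypot(*e)>np.hypot(*g) else g
    return np.round(np.array(r[0])/1000,4),np.round(r[1],1),round(float(np.arctan2(l[1],l[0])%np.pi),3)
E
python3 - <<'E'
from h import *
p=viewer.get_image('top'); X=cloud(p)
box=lambda x0,x1,y0,y1,z0,z1: X[(X[...,0]>x0)&(X[...,0]<x1)&(X[...,1]>y0)&(X[...,1]<y1)&(X[...,2]>z0)&(X[...,2]<z1)&(p['depth']>0)]
print('clip top',rect(box(.42,.5,-.36,-.28,.055,.08)))
print('big',rect(box(.42,.54,-.24,-.15,.075,.11)))
print('carrier',rect(box(.44,.6,-.14,-.01,.09,.14)))
print('plate',rect(box(.44,.6,.0,.1,.045,.08)), len(box(.44,.6,.0,.1,.045,.08)))
print('socket',rect(box(.44,.6,-.15,0.02,.03,.14)))
print('boxes', np.percentile(box(.5,.8,-.45,-.1,.04,.4),[1,99],axis=0).round(3),np.percentile(box(.4,.8,.08,.4,.04,.4),[1,99],axis=0).round(3))
s=sensors.state(); w=viewer.get_image('wrist'); print(np.round(w['T_tool_cam'],3),w['vfov'])
plan([.43,-.32,.19],-.3)
E
```

```text
clip top (array([ 0.4571, -0.3223]), array([25.7, 33.6]), 2.609)
big (array([ 0.4824, -0.1922]), array([38.1, 48.9]), 2.781)
carrier (array([ 0.5464, -0.0891]), array([ 60.6, 142.2]), 2.508)
plate (array([0.5369, 0.0477]), array([ 92.5, 112. ]), 3.061) 63
socket (array([ 0.5248, -0.0822]), array([107.2, 176.7]), 1.971)
boxes [[ 0.559 -0.4    0.049]
 [ 0.798 -0.119  0.152]] [[0.482 0.091 0.046]
 [0.786 0.397 0.141]]
[[-0.001 -0.966 -0.26   0.073]
 [ 1.    -0.001  0.001 -0.001]
 [-0.001 -0.26   0.966 -0.167]
 [ 0.     0.     0.     1.   ]] 71.63281452983043
t= 1.0 pos [0.1786 0.5202 0.2187] yaw 1.24 q6 -0.2
shift cm [-51.06 -71.3    2.87] turn [0.   0.   1.54]
```

```bash
python3 -c "
from h import *
plan([.457,-.322,.19],1.04)"
```

```text
t= 1.0 pos [0.1786 0.5202 0.2187] yaw 1.24 q6 -0.2
shift cm [-53.68 -70.61   2.87] turn [0.  0.  0.2]
```

>>> send_rows --deltas '[{"tx": -3, "ty": -4, "tz": 0.1}, {"tx": -6.5, "ty": -8.5, "tz": 0.3}, {"tx": -10, "ty": -13, "tz": 0.5}, {"tx": -13.5, "ty": -17.7, "tz": 0.7, "wz": 0.04}, {"tx": -17, "ty": -22.3, "tz": 0.9, "wz": 0.08}, {"tx": -20.5, "ty": -27, "tz": 1.1, "wz": 0.12}, {"tx": -24, "ty": -31.6, "tz": 1.3, "wz": 0.15}, {"tx": -27.5, "ty": -36.2, "tz": 1.5, "wz": 0.18}, {"tx": -31, "ty": -40.8, "tz": 1.7, "wz": 0.2}, {"tx": -34.5, "ty": -45.4, "tz": 1.9, "wz": 0.2}]' --gripper 0

```text
invalid input at $.deltas[0]: expected keys tx, ty, tz, wx, wy, wz
```

```bash
python3 -c "
from h import *
plan([.457,-.322,.19],1.04)"
```

```text
t= 1.0 pos [0.1786 0.5202 0.2187] yaw 1.24 q6 -0.2
shift cm [-53.68 -70.61   2.87] turn [0.  0.  0.2]
```

>>> send_rows --deltas '[{"tx": -3, "ty": -4, "tz": 0.1, "wx": 0, "wy": 0, "wz": 0}, {"tx": -6.5, "ty": -8.5, "tz": 0.3, "wx": 0, "wy": 0, "wz": 0}, {"tx": -10, "ty": -13, "tz": 0.5, "wx": 0, "wy": 0, "wz": 0}, {"tx": -13.5, "ty": -17.7, "tz": 0.7, "wx": 0, "wy": 0, "wz": 0.04}, {"tx": -17, "ty": -22.3, "tz": 0.9, "wx": 0, "wy": 0, "wz": 0.08}, {"tx": -20.5, "ty": -27, "tz": 1.1, "wx": 0, "wy": 0, "wz": 0.12}, {"tx": -24, "ty": -31.6, "tz": 1.3, "wx": 0, "wy": 0, "wz": 0.15}, {"tx": -27.5, "ty": -36.2, "tz": 1.5, "wx": 0, "wy": 0, "wz": 0.18}, {"tx": -31, "ty": -40.8, "tz": 1.7, "wx": 0, "wy": 0, "wz": 0.2}, {"tx": -34.5, "ty": -45.4, "tz": 1.9, "wx": 0, "wy": 0, "wz": 0.2}]' --gripper 0

```text
time: 2.25
ee_pos: [0.3579, -0.0233, 0.2001]
ee_rot: [0.263, 0.965, 0.0, 0.001]
contact_force: [1.0, -0.1, 0.1]
width: 0.997
grasp_force: 0.0
```

```bash
python3 -c "
from h import *
plan([.457,-.322,.19],1.04)
s=sensors.state(); p=viewer.get_image('wrist'); save('w_mid.png',p['img']); np.savez('mid.npz',X=cloud(p,s),im=p['img'])
"
```

```text
t= 2.25 pos [ 0.3579 -0.0233  0.2001] yaw 1.039 q6 -1.42
shift cm [-23.68 -20.73   1.03] turn [ 0.001  0.002 -0.001]
```

>>> send_rows --deltas '[{"tx": -4, "ty": -3.5, "tz": 0.2, "wx": 0, "wy": 0, "wz": 0}, {"tx": -8, "ty": -7, "tz": 0.4, "wx": 0, "wy": 0, "wz": 0}, {"tx": -12, "ty": -10.5, "tz": 0.6, "wx": 0, "wy": 0, "wz": 0}, {"tx": -16, "ty": -14, "tz": 0.8, "wx": 0, "wy": 0, "wz": 0}, {"tx": -20, "ty": -17.5, "tz": 1, "wx": 0, "wy": 0, "wz": 0}, {"tx": -23.7, "ty": -20.7, "tz": 1, "wx": 0, "wy": 0, "wz": 0}, {"tx": -23.7, "ty": -20.7, "tz": 1, "wx": 0, "wy": 0, "wz": 0}, {"tx": -23.7, "ty": -20.7, "tz": 1, "wx": 0, "wy": 0, "wz": 0}, {"tx": -23.7, "ty": -20.7, "tz": 1, "wx": 0, "wy": 0, "wz": 0}, {"tx": -23.7, "ty": -20.7, "tz": 1, "wx": 0, "wy": 0, "wz": 0}]'

```text
time: 3.55
ee_pos: [0.4571, -0.3186, 0.1901]
ee_rot: [0.262, 0.965, -0.0, 0.0]
contact_force: [-0.9, 0.4, -0.4]
width: 0.998
grasp_force: 0.0
```

```bash
python3 -c "
from h import *
s=sensors.state(); p=viewer.get_image('wrist'); X=cloud(p,s); save('w_clip.png',p['img'])
for r in silhouettes(p,'clip'):
    m=r['pixels']&(p['depth']>0); P=X[m]; t=np.percentile(P[:,2],95); Q=P[P[:,2]>.05]
    print(r['conf'],r['rect'],t, rect(Q[np.abs(Q[:,2]-np.median(Q[:,2]))<.006]))
plan([.457,-.322,.034],1.04)
c=np.hstack([p['img'][::2,::2],np.load('mid.npz')['im'][::2,::2]]); save('two.png',c)
"
```

```text
0.62 [422.2, 146.5, 493.9, 215.3] 0.08957824727976371 (array([ 0.4797, -0.1929]), array([36.7, 48.3]), 2.764)
0.58 [303.6, 200.9, 334.1, 246.8] 0.06362279746111885 (array([ 0.4544, -0.3216]), array([25.9, 33.4]), 2.602)
t= 3.65 pos [ 0.4571 -0.3191  0.1901] yaw 1.041 q6 -1.85
shift cm [-0.13 -0.26 15.61] turn [-0.     0.001  0.001]
```

View pics/two.png

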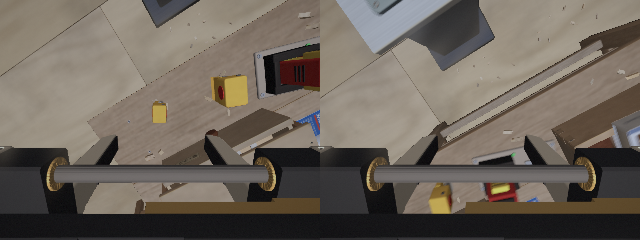

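```bash
python3 -c "
from h import *
plan([.4555,-.322,.034],1.035)"
```

```text
t= 3.65 pos [ 0.4571 -0.3191  0.1901] yaw 1.041 q6 -1.85
shift cm [-0.   -0.33 15.61] turn [-0.     0.001  0.006]
```

>>> send_rows --deltas '[{"tx": 0.1, "ty": -0.1, "tz": 3, "wx": 0, "wy": 0, "wz": 0}, {"tx": 0.1, "ty": -0.1, "tz": 6, "wx": 0, "wy": 0, "wz": 0}, {"tx": 0.1, "ty": -0.1, "tz": 9, "wx": 0, "wy": 0, "wz": 0}, {"tx": 0.1, "ty": -0.1, "tz": 11, "wx": 0, "wy": 0, "wz": 0}, {"tx": 0.1, "ty": -0.1, "tz": 13, "wx": 0, "wy": 0, "wz": 0}, {"tx": 0.1, "ty": -0.1, "tz": 14.5, "wx": 0, "wy": 0, "wz": 0}, {"tx": 0.1, "ty": -0.1, "tz": 15.6, "wx": 0, "wy": 0, "wz": 0}, {"tx": 0.1, "ty": -0.1, "tz": 15.6, "wx": 0, "wy": 0, "wz": 0}, {"tx": 0.1, "ty": -0.1, "tz": 15.6, "wx": 0, "wy": 0, "wz": 0}, {"tx": 0.1, "ty": -0.1, "tz": 15.6, "wx": 0, "wy": 0, "wz": 0}]'

```text
time: 4.9
ee_pos: [0.4561, -0.3205, 0.0344]
ee_rot: [0.262, 0.965, -0.0, 0.001]
contact_force: [0.2, -0.0, 0.8]
width: 0.998
grasp_force: 0.0
```

```bash
python3 -c "
from h import *
plan([.4555,-.322,.034],1.035); print(sensors.state()['contact_force'])"
```

```text
t= 4.9 pos [ 0.4561 -0.3205  0.0344] yaw 1.04 q6 -1.85
shift cm [-0.03 -0.16  0.04] turn [-0.     0.001  0.005]
[ 0.24944799 -0.00507914  0.79338075]
```

>>> send_rows --deltas '[{"tx": 0, "ty": -0.1, "tz": 0, "wx": 0, "wy": 0, "wz": 0}, {"tx": 0, "ty": -0.1, "tz": 0, "wx": 0, "wy": 0, "wz": 0}, {"tx": 0, "ty": -0.1, "tz": 0, "wx": 0, "wy": 0, "wz": 0}, {"tx": 0, "ty": -0.1, "tz": 0, "wx": 0, "wy": 0, "wz": 0}, {"tx": 0, "ty": -0.1, "tz": 0, "wx": 0, "wy": 0, "wz": 0}, {"tx": 0, "ty": -0.1, "tz": 0, "wx": 0, "wy": 0, "wz": 0}, {"tx": 0, "ty": -0.1, "tz": 0, "wx": 0, "wy": 0, "wz": 0}, {"tx": 0, "ty": -0.1, "tz": 0, "wx": 0, "wy": 0, "wz": 0}, {"tx": 0, "ty": -0.1, "tz": 0, "wx": 0, "wy": 0, "wz": 0}, {"tx": 0, "ty": -0.1, "tz": 0, "wx": 0, "wy": 0, "wz": 0}]' --gripper 255

```text
time: 6.15
ee_pos: [0.4552, -0.3209, 0.0337]
ee_rot: [0.262, 0.965, 0.0, 0.0]
contact_force: [-0.1, 0.4, -0.1]
width: 0.279
grasp_force: 29.9
```

>>> send_rows --deltas '[{"tx": 0, "ty": -0.1, "tz": -2, "wx": 0, "wy": 0, "wz": 0}, {"tx": 0, "ty": -0.1, "tz": -6, "wx": 0, "wy": 0, "wz": 0}, {"tx": 0, "ty": -0.1, "tz": -11, "wx": 0, "wy": 0, "wz": 0}, {"tx": 0, "ty": -0.1, "tz": -15.5, "wx": 0, "wy": 0, "wz": 0}, {"tx": 0, "ty": 2, "tz": -17.6, "wx": 0, "wy": 0, "wz": 0.1}, {"tx": 1.5, "ty": 6, "tz": -17.6, "wx": 0, "wy": 0, "wz": 0.26}, {"tx": 3, "ty": 10.5, "tz": -17.6, "wx": 0, "wy": 0, "wz": 0.42}, {"tx": 4.5, "ty": 15, "tz": -17.6, "wx": 0, "wy": 0, "wz": 0.58}, {"tx": 6, "ty": 19.5, "tz": -17.6, "wx": 0, "wy": 0, "wz": 0.74}, {"tx": 7.5, "ty": 24, "tz": -17.6, "wx": 0, "wy": 0, "wz": 0.9}]'

```text
time: 7.4
ee_pos: [0.5119, -0.0745, 0.2095]
ee_rot: [0.658, 0.753, -0.0, -0.0]
contact_force: [0.3, -1.2, -0.8]
width: 0.278
grasp_force: 29.8
```

```bash
python3 -c "
from h import *
plan([.527,-.02,.21],-.28)"
```

```text
t= 7.4 pos [ 0.5119 -0.0745  0.2095] yaw 0.134 q6 -0.49
shift cm [ 5.2   2.22 -0.05] turn [-0.    -0.     0.414]
```

>>> send_rows --deltas '[{"tx": 2, "ty": 0.9, "tz": 0, "wx": 0, "wy": 0, "wz": 0.15}, {"tx": 4, "ty": 1.8, "tz": 0, "wx": 0, "wy": 0, "wz": 0.3}, {"tx": 5.2, "ty": 2.2, "tz": 0, "wx": 0, "wy": 0, "wz": 0.41}, {"tx": 5.2, "ty": 2.2, "tz": 0, "wx": 0, "wy": 0, "wz": 0.41}, {"tx": 5.2, "ty": 2.2, "tz": 0, "wx": 0, "wy": 0, "wz": 0.41}, {"tx": 5.2, "ty": 2.2, "tz": 0, "wx": 0, "wy": 0, "wz": 0.41}, {"tx": 5.2, "ty": 2.2, "tz": 0, "wx": 0, "wy": 0, "wz": 0.41}, {"tx": 5.2, "ty": 2.2, "tz": 0, "wx": 0, "wy": 0, "wz": 0.41}, {"tx": 5.2, "ty": 2.2, "tz": 0, "wx": 0, "wy": 0, "wz": 0.41}, {"tx": 5.2, "ty": 2.2, "tz": 0, "wx": 0, "wy": 0, "wz": 0.41}]'

```text
time: 8.65
ee_pos: [0.5265, -0.0215, 0.2097]
ee_rot: [0.796, 0.606, 0.0, 0.0]
contact_force: [-0.2, -0.1, -1.2]
width: 0.276
grasp_force: 29.8
```

```bash
python3 -c "
from h import *
s=sensors.state(); p=viewer.get_image('wrist'); X=cloud(p,s); save('w_plate.png',p['img']); np.savez('plate.npz',X=X,im=p['img'],d=p['depth'])
ok=(p['depth']>0)
for z0,z1 in [(.056,.072),(.03,.045),(.003,.015),(.1,.13)]:
    m=ok&(X[...,2]>z0)&(X[...,2]<z1)&(np.hypot(X[...,0]-.53,X[...,1]+.02)<.13); print(z0,m.sum(),rect(X[m]) if m.sum()>4 else '', np.argwhere(m).min(0),np.argwhere(m).max(0))
plan([.527,-.02,.21],-.28)
"
```

```text
0.056 768 (array([ 0.5468, -0.016 ]), array([116.1, 219.9]), 1.621) [ 78 241] [294 428]
0.03 2103 (array([ 0.539, -0.018]), array([131.3, 223.4]), 1.628) [ 84 249] [294 422]
0.003 10020 (array([ 0.5457, -0.0012]), array([210.8, 249.3]), 2.661) [ 90 222] [293 440]
0.1 1978 (array([0.5197, 0.0333]), array([166.1, 110.7]), 1.235) [ 63 229] [270 375]
t= 8.7 pos [ 0.5265 -0.0214  0.2096] yaw -0.27 q6 0.02
shift cm [ 0.15  0.01 -0.04] turn [ 0.   -0.    0.01]
```

View pics/w_plate.png

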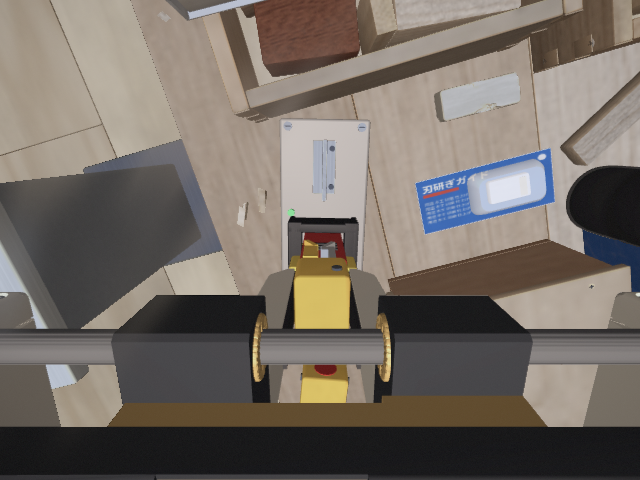

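```bash
python3 -c "
from h import *
d=np.load('plate.npz'); X=d['X']; im=d['im']
m=np.zeros((480,640),bool); m[128:212,300:350]=1
Z=X[...,2]
for z0 in (.05,.058,.061):
    q=m&(Z>z0)&(Z<.075); print(z0,q.sum(),rect(X[q]),np.median(Z[q]),np.percentile(X[q],[3,97],axis=0).round(4).tolist())
b=np.zeros_like(m); b[112:216,265:380]=1; q=b&(Z>.005)&(Z<.014); print('base',q.sum(),rect(X[q]))
c=cv2.resize(im[110:220,265:385],None,fx=5,fy=5,interpolation=2); save('w_plate_c.png',c)
"
```

```text
0.05 260 (array([0.5407, 0.0258]), array([54.7,  3.8]), 1.301) 0.06466795319417572 [[0.533, 0.0013, 0.0628], [0.5484, 0.0508, 0.0661]]
0.058 259 (array([0.5407, 0.0258]), array([54.7,  3.8]), 1.301) 0.06467828732207137 [[0.533, 0.0013, 0.063], [0.5484, 0.0508, 0.0661]]
0.061 259 (array([0.5407, 0.0258]), array([54.7,  3.8]), 1.301) 0.06467828732207137 [[0.533, 0.0013, 0.063], [0.5484, 0.0508, 0.0661]]
base 7873 (array([0.533 , 0.0287]), array([110. , 112.9]), 2.849)
```

View pics/w_plate_c.png

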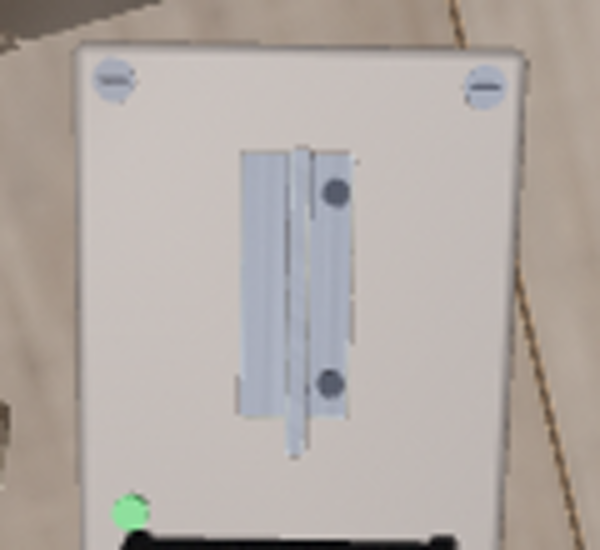

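```bash
python3 -c "
from h import *
plan([.5407,.0258,.112],-.27)"
```

```text
t= 8.7 pos [ 0.5265 -0.0214  0.2096] yaw -0.27 q6 0.02
shift cm [4.93 0.1  9.76] turn [ 0. -0.  0.]
```

>>> send_rows --deltas '[{"tx": 2, "ty": 0, "tz": 0, "wx": 0, "wy": 0, "wz": 0}, {"tx": 4, "ty": 0.1, "tz": 1, "wx": 0, "wy": 0, "wz": 0}, {"tx": 4.9, "ty": 0.1, "tz": 4, "wx": 0, "wy": 0, "wz": 0}, {"tx": 4.9, "ty": 0.1, "tz": 7, "wx": 0, "wy": 0, "wz": 0}, {"tx": 4.9, "ty": 0.1, "tz": 9.5, "wx": 0, "wy": 0, "wz": 0}, {"tx": 4.9, "ty": 0.1, "tz": 9.8, "wx": 0, "wy": 0, "wz": 0}, {"tx": 4.9, "ty": 0.1, "tz": 9.8, "wx": 0, "wy": 0, "wz": 0}, {"tx": 4.9, "ty": 0.1, "tz": 9.8, "wx": 0, "wy": 0, "wz": 0}, {"tx": 4.9, "ty": 0.1, "tz": 9.8, "wx": 0, "wy": 0, "wz": 0}, {"tx": 4.9, "ty": 0.1, "tz": 9.8, "wx": 0, "wy": 0, "wz": 0}]'

```text
time: 9.95
ee_pos: [0.5409, 0.0254, 0.1122]
ee_rot: [0.796, 0.605, 0.0, 0.0]
contact_force: [0.4, 0.9, -1.1]
width: 0.28
grasp_force: 29.8
```

```bash
python3 -c "
from h import *
plan([.5407,.0258,.0657],-.27)
s=sensors.state(); p=viewer.get_image('wrist'); t=viewer.get_image('scene')
c=np.zeros((480,720,3),np.uint8); c[:,:400]=p['img'][:,120:520]; c[:320,400:]=cv2.resize(t['img'][240:320,265:345],(320,320),interpolation=2); save('pre.png',c)
"
```

```text
t= 9.95 pos [0.5409 0.0254 0.1122] yaw -0.27 q6 0.11
shift cm [ 0.03 -0.03  4.65] turn [ 0.001 -0.    -0.   ]
```

View pics/pre.png

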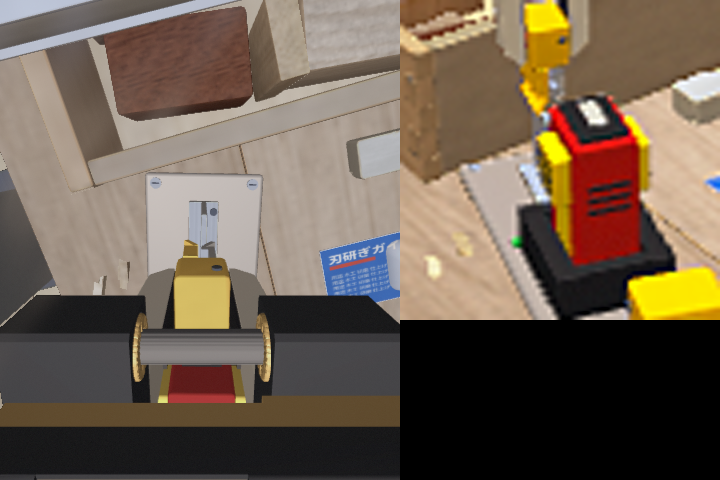

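>>> send_rows --deltas '[{"tx": 0, "ty": 0, "tz": 0.8, "wx": 0, "wy": 0, "wz": 0}, {"tx": 0, "ty": 0, "tz": 1.4, "wx": 0, "wy": 0, "wz": 0}, {"tx": 0, "ty": 0, "tz": 1.9, "wx": 0, "wy": 0, "wz": 0}, {"tx": 0, "ty": 0, "tz": 2.4, "wx": 0, "wy": 0, "wz": 0}, {"tx": 0, "ty": 0, "tz": 2.9, "wx": 0, "wy": 0, "wz": 0}, {"tx": 0, "ty": 0, "tz": 3.3, "wx": 0, "wy": 0, "wz": 0}, {"tx": 0, "ty": 0, "tz": 3.7, "wx": 0, "wy": 0, "wz": 0}, {"tx": 0, "ty": 0, "tz": 4.0, "wx": 0, "wy": 0, "wz": 0}, {"tx": 0, "ty": 0, "tz": 4.3, "wx": 0, "wy": 0, "wz": 0}, {"tx": 0, "ty": 0, "tz": 4.4, "wx": 0, "wy": 0, "wz": 0}]'

```text
time: 11.3
ee_pos: [0.5406, 0.0255, 0.0675]
ee_rot: [0.796, 0.606, -0.0, 0.0]
contact_force: [3.8, -1.5, 1.6]
width: 0.28
grasp_force: 29.8
```

>>> send_rows --deltas '[{"tx": 0, "ty": 0, "tz": 0.1, "wx": 0, "wy": 0, "wz": 0}, {"tx": 0, "ty": 0, "tz": 0.2, "wx": 0, "wy": 0, "wz": 0}, {"tx": 0, "ty": 0, "tz": 0.3, "wx": 0, "wy": 0, "wz": 0}, {"tx": 0, "ty": 0, "tz": 0.3, "wx": 0, "wy": 0, "wz": 0}, {"tx": 0, "ty": 0, "tz": 0.35, "wx": 0, "wy": 0, "wz": 0}, {"tx": 0, "ty": 0, "tz": 0.35, "wx": 0, "wy": 0, "wz": 0}, {"tx": 0, "ty": 0, "tz": 0.35, "wx": 0, "wy": 0, "wz": 0}, {"tx": 0, "ty": 0, "tz": 0.35, "wx": 0, "wy": 0, "wz": 0}, {"tx": 0, "ty": 0, "tz": 0.35, "wx": 0, "wy": 0, "wz": 0}, {"tx": 0, "ty": 0, "tz": 0.35, "wx": 0, "wy": 0, "wz": 0}]'

```text
time: 12.55
ee_pos: [0.5407, 0.0255, 0.0656]
ee_rot: [0.796, 0.606, 0.0, 0.0]
contact_force: [-0.3, -0.5, 12.3]
width: 0.277
grasp_force: 30.0
```

>>> send_rows --deltas '[{"tx": 0, "ty": 0, "tz": -0.2, "wx": 0, "wy": 0, "wz": 0}, {"tx": 0, "ty": 0, "tz": -0.2, "wx": 0, "wy": 0, "wz": 0}, {"tx": 0, "ty": 0, "tz": -0.2, "wx": 0, "wy": 0, "wz": 0}, {"tx": 0, "ty": 0, "tz": -0.2, "wx": 0, "wy": 0, "wz": 0}, {"tx": 0, "ty": 0, "tz": -0.2, "wx": 0, "wy": 0, "wz": 0}, {"tx": 0, "ty": 0, "tz": -0.2, "wx": 0, "wy": 0, "wz": 0}, {"tx": 0, "ty": 0, "tz": -0.2, "wx": 0, "wy": 0, "wz": 0}, {"tx": 0, "ty": 0, "tz": -0.2, "wx": 0, "wy": 0, "wz": 0}, {"tx": 0, "ty": 0, "tz": -2, "wx": 0, "wy": 0, "wz": 0}, {"tx": 0, "ty": 0, "tz": -5, "wx": 0, "wy": 0, "wz": 0}]' --gripper 0

```text
time: 13.8
ee_pos: [0.5396, 0.0256, 0.1136]
ee_rot: [0.796, 0.605, -0.001, -0.001]
contact_force: [-0.1, -0.4, -0.1]
width: 1.001
grasp_force: 0.0
```

>>> send_rows --deltas '[{"tx": 0, "ty": 0, "tz": -4, "wx": 0, "wy": 0, "wz": 0}, {"tx": 0, "ty": 0, "tz": -8, "wx": 0, "wy": 0, "wz": 0}, {"tx": -3, "ty": 0, "tz": -10.4, "wx": 0, "wy": 0, "wz": 0}, {"tx": -6, "ty": 0, "tz": -10.4, "wx": 0, "wy": 0, "wz": 0}, {"tx": -9.5, "ty": 0, "tz": -10.4, "wx": 0, "wy": 0, "wz": 0}, {"tx": -9.5, "ty": 0, "tz": -10.4, "wx": 0, "wy": 0, "wz": 0}, {"tx": -9.5, "ty": 0, "tz": -10.4, "wx": 0, "wy": 0, "wz": 0}, {"tx": -9.5, "ty": 0, "tz": -10.4, "wx": 0, "wy": 0, "wz": 0}, {"tx": -9.5, "ty": 0, "tz": -10.4, "wx": 0, "wy": 0, "wz": 0}, {"tx": -9.5, "ty": 0, "tz": -10.4, "wx": 0, "wy": 0, "wz": 0}]'

```text
time: 15.05
ee_pos: [0.5153, -0.0655, 0.2181]
ee_rot: [0.796, 0.606, -0.0, -0.0]
contact_force: [0.3, 0.4, 0.4]
width: 1.001
grasp_force: 0.0
```

```bash
python3 -c "
from h import *
s=sensors.state(); p=viewer.get_image('wrist'); X=cloud(p,s); save('w_car.png',p['img']); np.savez('car.npz',X=X,im=p['img'])
for q in ['clip','fuse_carrier','catch_front_pad','catch_back_pad']:
  for r in silhouettes(p,q):
    P=X[r['pixels']&(p['depth']>0)]
    print(q,round(r['conf'],2),r['rect'],np.median(P,0).round(3),np.percentile(P[:,2],97).round(4))
    z=np.percentile(P[:,2],90); print('  top',rect(P[np.abs(P[:,2]-z)<.004]))
plan([.5154,-.0658,.07],-.27)
"
```

```text
clip 0.85 [302.8, 300.2, 344.8, 370.8] [ 0.485 -0.179  0.036] 0.0753
  top (array([ 0.4857, -0.1744]), array([ 3.5, 44.8]), 2.806)
clip 0.79 [305.0, 96.4, 336.8, 142.5] [0.538 0.024 0.095] 0.0961
  top (array([0.5379, 0.0247]), array([33.4, 25.7]), 1.289)
fuse_carrier 0.56 [284.3, 189.4, 356.8, 265.7] [ 0.516 -0.059  0.118] 0.1246
  top (array([ 0.513 , -0.0648]), array([44.2, 31.6]), 1.283)
catch_front_pad 0.67 [285.9, 204.9, 299.4, 249.1] [ 0.49  -0.057  0.106] 0.116
  top (array([ 0.4896, -0.0579]), array([31.4,  9.1]), 1.271)
catch_back_pad 0.92 [346.5, 205.4, 358.6, 254.7] [ 0.539 -0.07   0.107] 0.1079
  top (array([ 0.5381, -0.0721]), array([31.4,  9.3]), 1.283)
t= 15.3 pos [ 0.5153 -0.066   0.2181] yaw -0.27 q6 -0.07
shift cm [2.000e-02 1.000e-02 1.481e+01] turn [ 0. -0.  0.]
```

View pics/w_car.png

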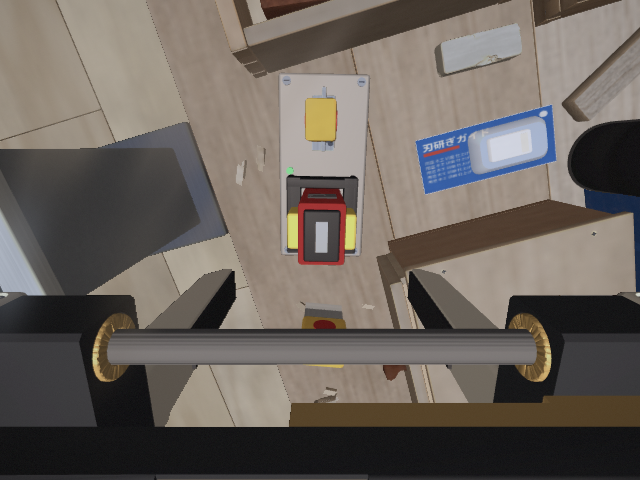

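```bash
python3 -c "
from h import *
p=viewer.get_image('top')
for X in (np.load('car.npz')['X'].reshape(-1,3),cloud(p).reshape(-1,3)):
    a=-.27; e=X[:,:2]-[.515,-.066]; u=e@[np.cos(a),np.sin(a)]; v=e@[-np.sin(a),np.cos(a)]
    for n,U,V in (('body',.11,.05),('fing',.075,.02),('wide',.16,.1)):
        m=(u>.04)&(u<U)&(abs(v)<V)&(X[:,2]<.19); print(n,m.sum(),np.percentile(X[m][:,2],[50,99]).round(3) if m.any() else '', (np.min(u[m&(X[:,2]>.07)]) if (m&(X[:,2]>.07)).any() else None))
    b=(X[:,0]>.6)&(X[:,0]<.75)&(X[:,1]<-.15)&(X[:,1]>-.3)&(X[:,2]>.05)&(X[:,2]<.2); print('box top',np.median(X[b][:,2]) if b.any() else '')
"
```

```text
body 6361 [0.001 0.109] 0.07068558904743792
fing 985 [0.001 0.01 ] None
wide 20983 [0.002 0.11 ] 0.06232680299883822
box top 0.1087360662509947
body 97 [-0.001  0.01 ] None
fing 0  None
wide 1095 [0.002 0.111] 0.11559478141091727
box top 0.1070935015713293
```

>>> send_rows --deltas '[{"tx": 0, "ty": 0, "tz": 3, "wx": 0, "wy": 0, "wz": 0}, {"tx": 0, "ty": 0, "tz": 6, "wx": 0, "wy": 0, "wz": 0}, {"tx": 0, "ty": 0, "tz": 9, "wx": 0, "wy": 0, "wz": 0}, {"tx": 0, "ty": 0, "tz": 11, "wx": 0, "wy": 0, "wz": 0}, {"tx": 0, "ty": 0, "tz": 13, "wx": 0, "wy": 0, "wz": 0}, {"tx": 0, "ty": 0, "tz": 14.2, "wx": 0, "wy": 0, "wz": 0}, {"tx": 0, "ty": 0, "tz": 14.6, "wx": 0, "wy": 0, "wz": 0}, {"tx": 0, "ty": 0, "tz": 14.6, "wx": 0, "wy": 0, "wz": 0}, {"tx": 0, "ty": 0, "tz": 14.6, "wx": 0, "wy": 0, "wz": 0}, {"tx": 0, "ty": 0, "tz": 14.6, "wx": 0, "wy": 0, "wz": 0}]'

```text
time: 16.6
ee_pos: [0.5156, -0.0662, 0.0728]
ee_rot: [0.796, 0.606, 0.0, 0.001]
contact_force: [-0.2, 0.2, -0.2]
width: 1.003
grasp_force: 0.0
```

>>> send_rows --deltas '[{"tx": 0, "ty": 0, "tz": 0, "wx": 0, "wy": 0, "wz": 0}, {"tx": 0, "ty": 0, "tz": 0, "wx": 0, "wy": 0, "wz": 0}, {"tx": 0, "ty": 0, "tz": 0, "wx": 0, "wy": 0, "wz": 0}, {"tx": 0, "ty": 0, "tz": 0, "wx": 0, "wy": 0, "wz": 0}, {"tx": 0, "ty": 0, "tz": 0, "wx": 0, "wy": 0, "wz": 0}, {"tx": 0, "ty": 0, "tz": 0, "wx": 0, "wy": 0, "wz": 0}, {"tx": 0, "ty": 0, "tz": 0, "wx": 0, "wy": 0, "wz": 0}, {"tx": 0, "ty": 0, "tz": 0, "wx": 0, "wy": 0, "wz": 0}, {"tx": 0, "ty": 0, "tz": 0, "wx": 0, "wy": 0, "wz": 0}, {"tx": 0, "ty": 0, "tz": 0, "wx": 0, "wy": 0, "wz": 0}]' --gripper 255

```text
time: 17.85
ee_pos: [0.5151, -0.066, 0.0725]
ee_rot: [0.796, 0.606, -0.0, -0.0]
contact_force: [-3.0, 0.6, 5.9]
width: 0.46
grasp_force: 29.9
```

>>> send_rows --deltas '[{"tx": 0, "ty": 0, "tz": -0.2, "wx": 0, "wy": 0, "wz": 0}, {"tx": 0, "ty": 0, "tz": -0.4, "wx": 0, "wy": 0, "wz": 0}, {"tx": 0, "ty": 0, "tz": -0.6, "wx": 0, "wy": 0, "wz": 0}, {"tx": 0, "ty": 0, "tz": -0.8, "wx": 0, "wy": 0, "wz": 0}, {"tx": 0, "ty": 0, "tz": -1, "wx": 0, "wy": 0, "wz": 0}, {"tx": 0, "ty": 0, "tz": -1.2, "wx": 0, "wy": 0, "wz": 0}, {"tx": 0, "ty": 0, "tz": -1.4, "wx": 0, "wy": 0, "wz": 0}, {"tx": 0, "ty": 0, "tz": -1.6, "wx": 0, "wy": 0, "wz": 0}, {"tx": 0, "ty": 0, "tz": -1.8, "wx": 0, "wy": 0, "wz": 0}, {"tx": 0, "ty": 0, "tz": -2, "wx": 0, "wy": 0, "wz": 0}]'

```text
time: 19.1
ee_pos: [0.5152, -0.0661, 0.0923]
ee_rot: [0.796, 0.605, -0.0, 0.0]
contact_force: [0.7, -0.6, -2.2]
width: 0.464
grasp_force: 29.9
```

```bash
python3 -c "
from h import *
t=viewer.get_image('scene'); p=viewer.get_image('wrist')
c=np.zeros((480,760,3),np.uint8); c[:,:360]=p['img'][:,140:500]; c[:400,360:]=cv2.resize(t['img'][235:335,260:360],(400,400),interpolation=2); save('lift.png',c)
"
```

```text
(no output)
```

View pics/lift.png

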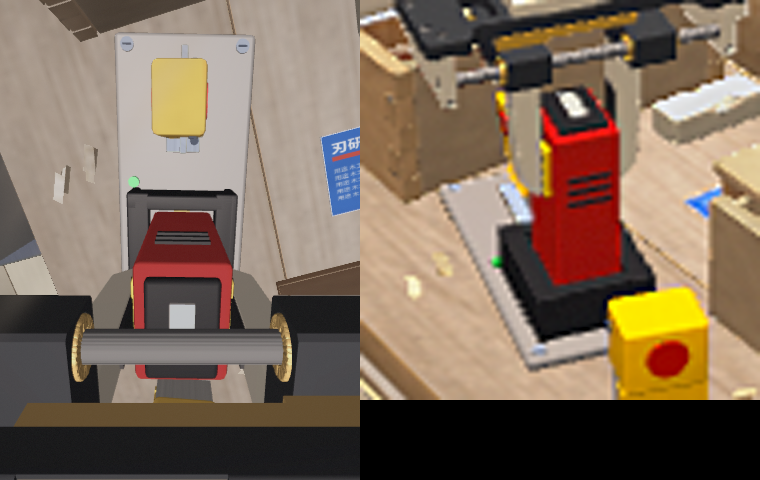

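>>> send_rows --deltas '[{"tx": 0, "ty": 0, "tz": -0.6, "wx": 0, "wy": 0, "wz": 0}, {"tx": 0, "ty": 0, "tz": -1.4, "wx": 0, "wy": 0, "wz": 0}, {"tx": 0, "ty": 0, "tz": -2.4, "wx": 0, "wy": 0, "wz": 0}, {"tx": 0, "ty": 0, "tz": -3.6, "wx": 0, "wy": 0, "wz": 0}, {"tx": 0, "ty": 0, "tz": -5, "wx": 0, "wy": 0, "wz": 0}, {"tx": 0, "ty": 0, "tz": -7, "wx": 0, "wy": 0, "wz": 0}, {"tx": 0, "ty": 0, "tz": -9, "wx": 0, "wy": 0, "wz": 0}, {"tx": 0, "ty": 0, "tz": -11, "wx": 0, "wy": 0, "wz": 0}, {"tx": 0, "ty": 0, "tz": -12.3, "wx": 0, "wy": 0, "wz": 0}, {"tx": 0, "ty": 0, "tz": -13, "wx": 0, "wy": 0, "wz": 0}]'

```text
time: 20.45
ee_pos: [0.5154, -0.0661, 0.2231]
ee_rot: [0.796, 0.606, 0.0, 0.0]
contact_force: [-0.9, -0.4, -4.0]
width: 0.463
grasp_force: 29.9
```

>>> send_rows --deltas '[{"tx": 0, "ty": 0, "tz": 0, "wx": 0, "wy": 0, "wz": 0}, {"tx": 0, "ty": 0, "tz": 0, "wx": 0, "wy": 0, "wz": 0}, {"tx": 0, "ty": 0, "tz": 0, "wx": 0, "wy": 0, "wz": 0}, {"tx": 0, "ty": 0, "tz": 0, "wx": 0, "wy": 0, "wz": 0}, {"tx": 0, "ty": 0, "tz": 0, "wx": 0, "wy": 0, "wz": 0}, {"tx": 0, "ty": 0, "tz": 0, "wx": 0, "wy": 0, "wz": 0}, {"tx": 0, "ty": 0, "tz": 0, "wx": 0, "wy": 0, "wz": 0}, {"tx": 0, "ty": 0, "tz": 0, "wx": 0, "wy": 0, "wz": 0}, {"tx": 0, "ty": 0, "tz": 0, "wx": 0, "wy": 0, "wz": 0}, {"tx": 0, "ty": 0, "tz": 0, "wx": 0, "wy": 0, "wz": 0}]'

```text
time: 21.7
ee_pos: [0.5152, -0.0661, 0.2222]
ee_rot: [0.796, 0.605, 0.0, 0.0]
contact_force: [0.1, 0.5, -3.0]
width: 0.462
grasp_force: 29.9
```

```bash
python3 -c "
from h import *
s=sensors.state(); t=viewer.get_image('scene'); X=cloud(t); p=viewer.get_image('wrist'); Y=cloud(p,s)
for r in silhouettes(t,'fuse_carrier'):
    P=X[r['pixels']&(t['depth']>0)]; print(r['conf'],r['rect'],np.percentile(P[:,2],[3,50,98]).round(3))
for r in silhouettes(p,'clip'):
    P=Y[r['pixels']&(p['depth']>0)]; print('clip',r['conf'],np.median(P,0).round(3),np.percentile(P[:,2],95).round(3))
c=np.zeros((480,760,3),np.uint8); c[:,:360]=p['img'][:,140:500]; c[:400,360:]=cv2.resize(t['img'][215:315,260:360],(400,400),interpolation=2); save('end.png',c)
print(s['contact_force'],s['grasp_force'],s['width'])
"
```

```text
0.78 [304.7, 206.8, 323.1, 262.3] [0.163 0.222 0.272]
clip 0.84 [0.538 0.025 0.095] 0.096
[ 0.09903186  0.53948322 -3.03827124] 29.937758445739746 0.4621507554978537
```

View pics/end.png

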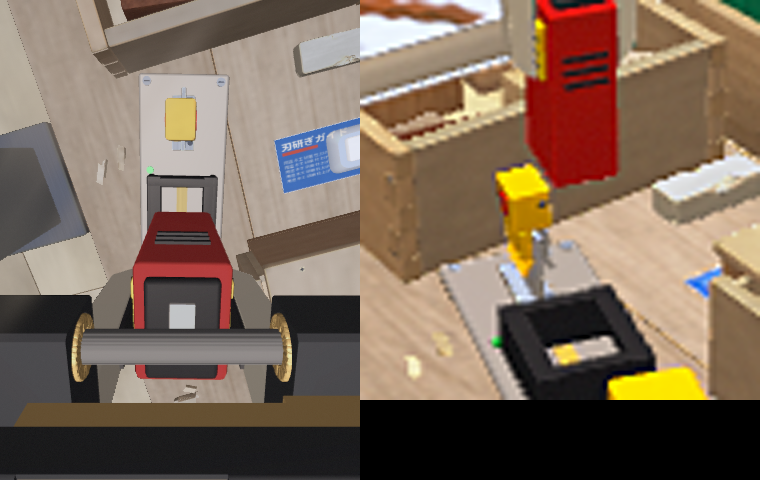

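The carrier is out and upright, with its underside about 158 mm above the bench (118 mm over the rim). The clip is home on the plate at (181,118).

```bash
python3 -c "
from h import *
print(workorder.finish_job())"
```

```text
the job is handed in; nothing more can be done
None
```

The job is handed in: the clip is fully home on the tag plate and released, and the carrier is held upright and still by its pinched catches, its underside about 118 mm above the socket rim; no verdict came back.

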